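# Lock the shaft: slotted disc and bar

### The job

Lock the shaft on the bench fixture: with the fingertips, push one of the two upright pegs on the slotted disc round until the disc's slot lines up with the steel bar, then push the bar by its upright end plate through the slot until it is fully home, the plate against its guide. Only push, gently: do not grip, squeeze or lift anything, and leave the vial, the tape roll and the stopper where they stand.

Things in the scene. Friction and masses are not known exactly. Their poses are not given: they have to be found in the camera images.
- lock: Fixture fixed to the worktop: grey base plate 270 (x) x 110 (y) x 8 mm, origin at the centre of its underside. Its x axis is the direction in which the bar is pushed home. On its middle line (y = 0) stand the guide, then the slotted disc (axis at x = +58 mm), then the keeper. A 30 mm wide rail, top at z = 16 mm, carries the bar from x = -135 to +8 mm.
- guide (a point): Middle of the rear end of the bar's guide, at the bar's mid height (fixture x = -58, z = 22 mm). The guide runs from here 66 mm along the fixture's x; it is 30 mm wide and 33.5 mm high, with two straps over the bar. The bar's end plate stops against this end.
- keeper (a point): Middle of the keeper, at the bar's mid height (fixture x = 114, z = 22 mm): a small bridge beyond the disc, 12 mm thick, 38 mm wide, 37 mm high, with an opening 22 mm wide that the bar's nose ends in.
- disc (a joint): Turn of the slotted disc about its vertical axis, rad, counter-clockwise from above, without end stops. The slot is in line with the bar at 0 and equally at +pi or -pi (the disc is the same after half a turn); any will do. Starts 0.45 rad or more out of line. Light friction (about 0.04 N m, some 1.5 N at a peg); it stays where it is left.
- disc_centre (a point): Point on the disc's axis at the height of its top (40 mm above the worktop); its x axis runs along the slot and turns with the disc. The disc is 88 mm across, aluminium, top at 40 mm; the open slot right across it through the axis is 20 mm wide and 28 mm deep.
- peg_a (a point): Centre of the top of one of the two upright steel pegs on the disc: 10 mm thick, standing from z = 40 mm to 75 mm above the worktop, 32 mm from the axis square to the slot, on the disc's own +y side.
- peg_b (a point): The same for the other peg, opposite the first (64 mm apart, centre to centre).
- bar: Loose steel bar 12 x 12 mm, about 0.2 kg, sliding along the fixture's x, underside at z = 16 mm. At its rear an upright plate to push: 44 wide, 8 thick, 18 to 67 mm above the worktop, nothing behind it. Origin: plate's rear face, mid width, at the underside's level; x points to the nose. Home at fixture x = -66 mm (plate against guide); starts 108 to 122 mm short. Slides with a few N.
- bar_nose (a point): Tip of the bar's rounded nose (6 mm radius), 184 mm ahead of the bar's origin, at the mid height of the bar. Home, it stands at x = +118 mm in the fixture's frame, inside the keeper; at the start it is still short of the disc.
- amber_vial: Brown glass vial with white cap, 42 mm across, 87 mm high, loose bystander beside the fixture; origin at the centre of its underside.
- tape_roll: Roll of beige paper tape lying flat, 69 mm across, 19 mm high, loose bystander beside the fixture; origin at the centre of its underside.
- stopper_1: Red rubber stopper, 28 mm across, 27 mm high, loose bystander beside the fixture; origin at the centre of its underside.

How it is judged:
By the outcome, as a careful person would: the job done as asked, in the order asked, and still so for the second after the job is handed in, with the robot touching nothing.
It also fails if it takes over 48 s, if anything falls off the work surface, if the arm or the gripper's body presses on something with over 40 N, if the wrist force passes 120 N, or if a joint passes its speed limit or range.

### The arm

A 6-joint arm with a two-finger parallel gripper is mounted at the origin on a cart in front of the work surface, level with it; the furniture and walls round the work are solid. World frame = base frame: x ahead of the robot, y to its left, z up, the work surface at z = 0. Lengths are in m, angles in rad, forces in N, time in s.
With the tool pointing down it reaches from about 0.3 to 0.75 m from the base axis. Payload 8.5 kg.
Tool frame: the origin (TCP) lies midway between the tips of the shut fingers; the grasp point (between the pads) lies 19 mm behind it; z points along the fingers, y is the direction in which the jaws open and shut (so a half turn about z gives the same grasp; the last joint's range is limited). The gripper opens to 85 mm and grips with 20 to 120 N. Pads are 22 mm wide; open, the fingers measure 114 mm over their backs; the gripper's body (76 mm by 85 mm) begins 54 mm behind the grasp point. The pads swing forward as they close: fully open they stand 13 mm farther back than shut.
Start: joints at [0.901, 0.381, 1.297, -0, 1.464, -0.215], TCP at [0.242, 0.494, 0.231] pointing down, gripper open.
Joint ranges: [-3.11, 3.11], [-0.89, 2.33], [0.22, 2.48], [-1.42, 4.56], [0.17, 2.85], [-2.88, 2.88]. Speed limits (rad/s): [2.39, 2.39, 3.14, 3.14, 3.14, 3.14].

### API

Orientations are given as a unit quaternion [x, y, z, w].
In Python, from cell import * gives the robot as it stands.
- The arm moves only by the shell command python3 -m jog 'ROWS'. ROWS is JSON, a list that holds one entry, the list of rows, each a list of 7 numbers: the shift along the tool's x, y, z in m, then the turn, a rotation vector about the tool's x, y, z in degrees, then the closure, from 0 (fully open) to 1 (shut). In form: [[[dx, dy, dz, rx, ry, rz, jaw], ...]]. A call has 1 to 12 rows; each row is the pose to reach, as a shift and turn from the pose commanded when the call began, along the tool's axes at that moment; what a row does not reach only later rows make up. A row lasts 1/8 s, in which the tool goes at most 62.5 mm and 10.7 degrees, less where a joint would pass 70% of its speed; a pose out of reach is approached as far as the arm can. A call with a gripper value outside its range is refused whole. The fingers move at their own pace and stop on an object; the grip force is fixed at half the most. Time passes only in rows, so rows that repeat a pose let the fingers close. It gives the time, the measured TCP pose, the force and the opening at its end, in the units of the state.
- sense(): the state, without advancing time (a new reading comes with each control period).
- camera(name): name is "side" or "top" or "wrist"; returns (picture, depth): 384x512x3 uint8, blue, green, red; 384x512 float32, m along the optical axis (not along the pixel's ray), 0 where there is no reading.
- calibration(name): a dict with "K" (3x3 intrinsics, pixels), "pose" (4x4, takes a point from camera to world coordinates). Camera axes: x right, y up, looking along -z (the intrinsics and any distortion apply to the point x, -y, -z); pixel columns grow to the right and rows downward; lengths in m; the calibration is good to about 2 mm. A picture is of the moment at which its call begins: read the wrist's pose just before it. calibration takes no time and is no camera call; for the wrist camera it gives the pose at the moment of the call.
- finish_job(): hands the job in, once; it reports no verdict.
The state is a dict: "t": time; "joint_pos": joint angles; "qvel": joint speeds; "tau": joint torques, N m; "tcp_pos": TCP position; "eef_rot": TCP orientation; "ft_force": force on the tool from outside, world axes, zero at the start; "torque": the same for the moment, N m; "width": finger opening in m.
Only numpy, scipy, OpenCV 4.12 (cv2) and the standard library are available. Lean on these libraries where they do the work, as an engineer would, in place of code of your own. Each camera call takes 0.05 s, during which the arm holds its last target.

## Working session

There is one attempt and no reset: what is moved stays moved. The work goes in short steps, Python scripts to look and compute and a shell command to move; the robot and the scene stay as the last step left them, time stands still between calls to the robot, and variables do not carry over. Pictures are saved under pics/ and viewed, and the job is handed in when it is done.

```bash
mkdir -p pics; ls
python3 - <<'E'
from cell import *
import cv2
s=sense();print({k:s[k] for k in('t','tcp_pos','eef_rot','width','ft_force')})
for n in('top','side'):
    im,d=camera(n);cv2.imwrite(f'pics/{n}1.png',im)
    import numpy as np
    np.savez(f'{n}1.npz',im=im,d=d,K=calibration(n)['K'],P=calibration(n)['pose'])
    print(calibration(n))
E
```

```text
pics
{'t': 0.0, 'tcp_pos': array([0.24142524, 0.49382895, 0.23070615]), 'eef_rot': array([ 2.25456262e-01,  9.74253002e-01, -6.80691816e-04, -3.13146230e-04]), 'width': 0.08557328947765964, 'ft_force': array([0.65758681, 0.4635481 , 0.40533746])}
{'K': array([[484.49894528,   0.        , 257.64650792],
       [  0.        , 484.49894528, 190.66189263],
       [  0.        ,   0.        ,   1.        ]]), 'pose': array([[ 0.00723466,  0.99660348, -0.08203143,  0.49878637],
       [-0.99981789,  0.00576047, -0.01819347,  0.20439355],
       [-0.01765914,  0.08214811,  0.99646367,  1.03493689],
       [ 0.        ,  0.        ,  0.        ,  1.        ]])}
{'K': array([[432.96930337,   0.        , 258.24281465],
       [  0.        , 432.96930337, 194.80741321],
       [  0.        ,   0.        ,   1.        ]]), 'pose': array([[ 0.97243504,  0.11289149, -0.20402354,  0.39086287],
       [-0.23218149,  0.38815831, -0.89186595, -0.54470289],
       [-0.02149065,  0.91465219,  0.40367006,  0.42625343],
       [ 0.        ,  0.        ,  0.        ,  1.        ]])}
```

View pics/top1.png

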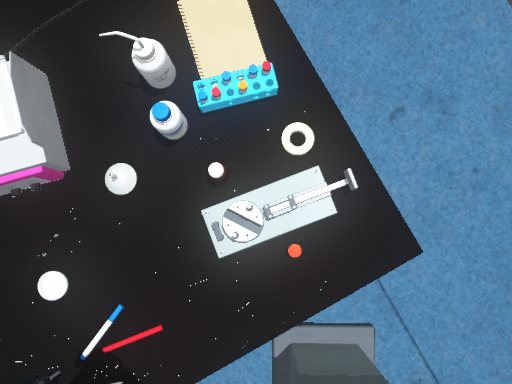

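View pics/side1.png

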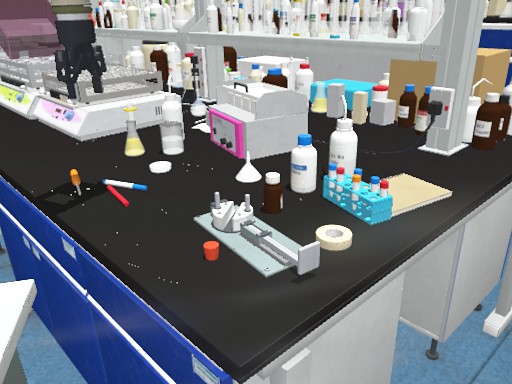

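The top view shows the fixture with its disc near (243,222), the plate near (351,180), the vial at (216,171), the tape at (298,138) and the stopper at (295,251). I'll enlarge it and measure.

```bash
cat > h.py <<'E'
import numpy as np,cv2
def onplane(K,P,px,z):
    px=np.atleast_2d(np.asarray(px,float));u=(px-[K[0,2],K[1,2]])/[K[0,0],K[1,1]]
    d=np.c_[u[:,0],-u[:,1],-np.ones(len(u))]@P[:3,:3].T
    o=P[:3,3];return o+d*((z-o[2])/d[:,2])[:,None]
def proj(K,P,X):
    X=np.atleast_2d(X);c=(X-P[:3,3])@P[:3,:3]
    return np.c_[K[0,0]*c[:,0]/-c[:,2]+K[0,2],K[1,1]*-c[:,1]/-c[:,2]+K[1,2]]
E
python3 - <<'E'
from h import *
for n,(a,b,c,d) in {'top':(190,120,370,270),'side':(180,170,330,280)}.items():
    z=np.load(n+'1.npz');im=z['im'][b:d,a:c]
    f=4 if n=='top' else 5
    cv2.imwrite(f'pics/{n}1z.png',cv2.resize(im,None,fx=f,fy=f,interpolation=cv2.INTER_CUBIC))
E
```

```text
(no output)
```

View pics/top1z.png

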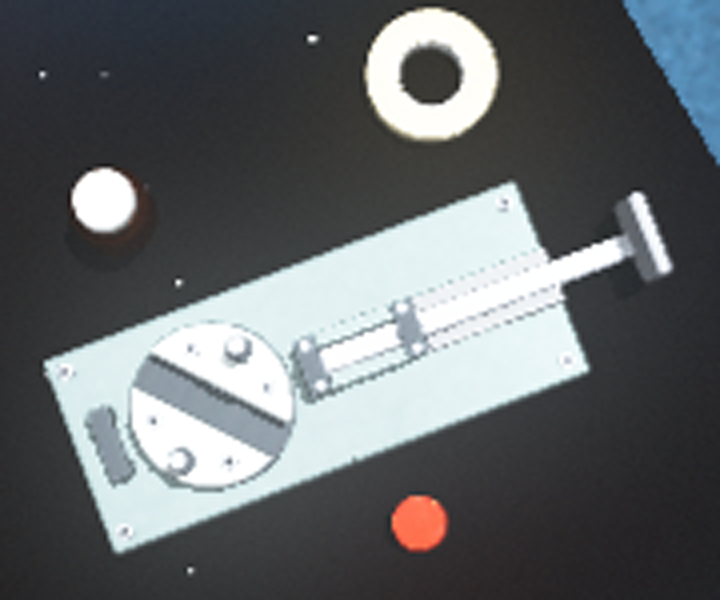

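View pics/side1z.png

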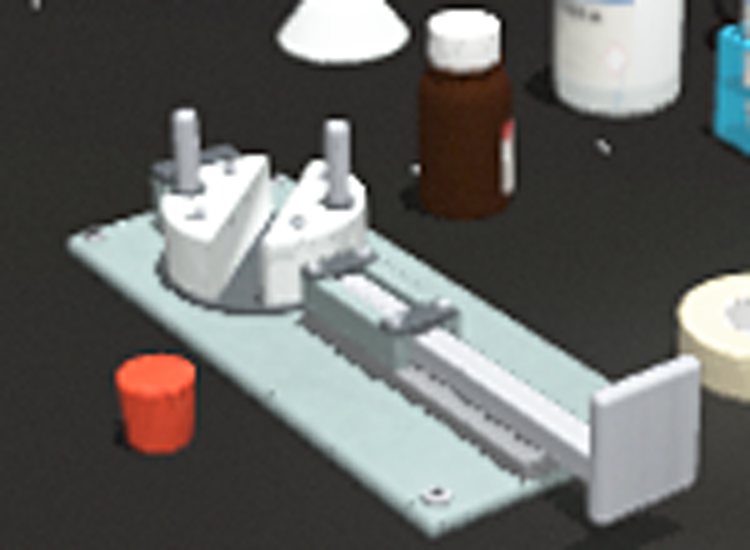

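Run:
```python
from h import *
z=np.load('top1.npz');K,P=z['K'],z['P'];d=z['d']
g=lambda l:(np.array(l,float)+.5)/4-.5+[190,120]
# base plate corners by mask
im=z['im'];hsv=cv2.cvtColor(im,cv2.COLOR_BGR2HSV)
c=onplane(K,P,g([(45,362),(512,182),(588,370),(118,552)]),.008)
print(c, [np.linalg.norm(c[i]-c[(i+1)%4]) for i in range(4)])
ctr=c.mean(0); x=(c[0]-c[1]+c[3]-c[2])/2; yaw=np.arctan2(x[1],x[0]); print('fix',ctr,'yaw',yaw)
R=np.array([[np.cos(yaw),-np.sin(yaw)],[np.sin(yaw),np.cos(yaw)]])
loc=lambda p:(np.asarray(p)[:,:2]-ctr[:2])@R
dd=onplane(K,P,g([(130,405),(296,405),(213,322),(213,490)]),.04)
print('disc',loc(dd),loc([dd[:2].mean(0),dd[2:].mean(0)]))
pg=onplane(K,P,g([(237,345),(180,458)]),.075);print('pegs',pg,loc(pg), np.linalg.norm(pg[0]-pg[1]))
sl=onplane(K,P,g([(152,355),(288,425),(135,385),(275,460)]),.04);l=loc(sl);print('slot',l,[np.arctan2(*(l[i+1]-l[i])[::-1]) for i in(0,2)])
pt=onplane(K,P,g([(617,200),(635,193),(655,280),(672,270)]),.067);print('plate',pt,loc(pt))
for n,q,h,r in(('vial',(104,200),.087,.021),('tape',(432,74),.019,.0345),('stop',(419,523),.027,.014)):
    p=onplane(K,P,g([q]),h);print(n,p,loc(p))
```

```text
[[0.54114095 0.34347025 0.008     ]
 [0.63868562 0.09566493 0.008     ]
 [0.53878094 0.05588663 0.008     ]
 [0.44135315 0.30326018 0.008     ]] [np.float64(0.2663126703327511), np.float64(0.10753258638934467), np.float64(0.26586810037990427), np.float64(0.10758463797713298)]
fix [0.53999017 0.1995705  0.008     ] yaw 1.9458958048641368
disc [[ 0.09687719 -0.01454999]
 [ 0.0173958   0.01611494]
 [ 0.04187112 -0.03903368]
 [ 0.07259835  0.0412924 ]] [[0.0571365  0.00078248]
 [0.05723473 0.00112936]]
pegs [[0.5474284  0.23910463 0.075     ]
 [0.49140258 0.26677947 0.075     ]] [[ 0.03406026 -0.02140498]
 [ 0.08033681  0.02058632]] 0.06248831276754159
slot [[ 0.07722156 -0.03447692]
 [ 0.02490375  0.02417624]
 [ 0.09084739 -0.02321545]
 [ 0.03753752  0.03843743]] [np.float64(2.2991662415058447), np.float64(2.2837500995111952)]
plate [[0.62180608 0.04939516 0.067     ]
 [0.62538639 0.04036928 0.067     ]
 [0.58165418 0.03076438 0.067     ]
 [0.58671795 0.02225311 0.067     ]] [[-0.16970831 -0.02110834]
 [-0.17941834 -0.02113295]
 [-0.17233347  0.02307751]
 [-0.18210814  0.02148405]]
vial [[0.61800109 0.30494655 0.087     ]] [[ 0.0694689  -0.11119302]]
tape [[0.69467327 0.13897795 0.019     ]] [[-0.1130501  -0.12172917]]
stop [[0.45853731 0.14608312 0.027     ]] [[-0.01992697  0.09538545]]
```

Measurements agree with the given sizes:
- **Fixture:** centre about (0.540, 0.200), yaw 1.946.
- **Disc:** about -0.85 rad, so it needs +0.85 CCW.
- **Bar:** about 114 mm short of home.

I'll push the near peg (fixture 0.034, -0.021) along fixture +x with the shut fingers, tool x along fixture x.

```bash
python3 -m jog '[[[-0.06,-0.016,0.0,0,0,10,1],[-0.12,-0.032,0,0,0,20,1],[-0.18,-0.048,0,0,0,30,1],[-0.24,-0.065,0,0,0,40,1],[-0.30,-0.081,0.0,0,0,42.4,1],[-0.36,-0.097,0.0,0,0,42.4,1],[-0.4165,-0.1124,0.0,0,0,42.4,1],[-0.4165,-0.1124,0.05,0,0,42.4,1],[-0.4165,-0.1124,0.1,0,0,42.4,1],[-0.4165,-0.1124,0.1,0,0,42.4,1],[-0.4165,-0.1124,0.1,0,0,42.4,1]]]'
python3 - <<'E'
from cell import *
from h import *
s=sense();print(s['t'],s['tcp_pos'],s['eef_rot'],s['width'])
for n,(a,b,c,d) in {'top':(190,120,370,270),'side':(150,100,330,250)}.items():
    im,_=camera(n);f=4
    cv2.imwrite(f'pics/{n}2z.png',cv2.resize(im[b:d,a:c],None,fx=f,fy=f,interpolation=cv2.INTER_CUBIC))
im,_=camera('wrist');cv2.imwrite('pics/w2.png',im)
E
```

```text
t: 1.48
tcp_pos: [0.5672, 0.2104, 0.1333]
eef_rot: [0.562, 0.827, 0.001, 0.001]
ft_force: [-0.2, 0.1, 0.8]
width: 0.0
1.475 [0.56723747 0.21043785 0.13330193] [0.56238993 0.82687105 0.0009262  0.00098771] 1.3951452234494841e-05
```

View pics/side2z.png

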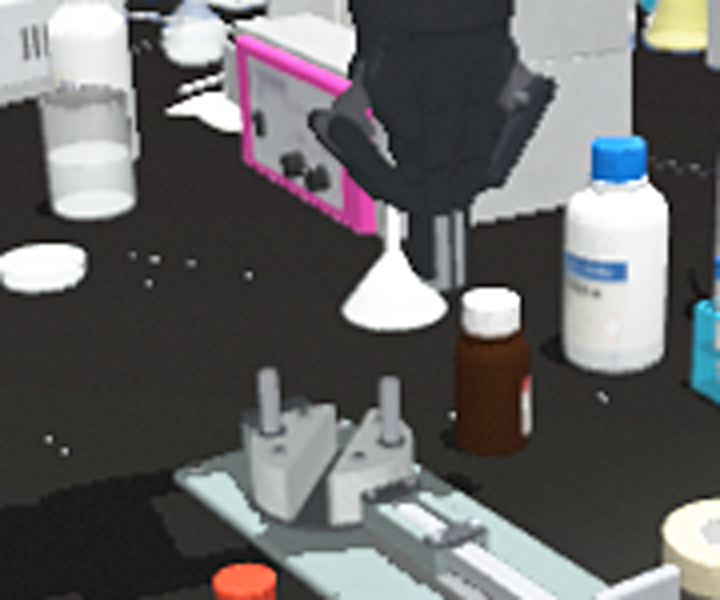

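View pics/w2.png

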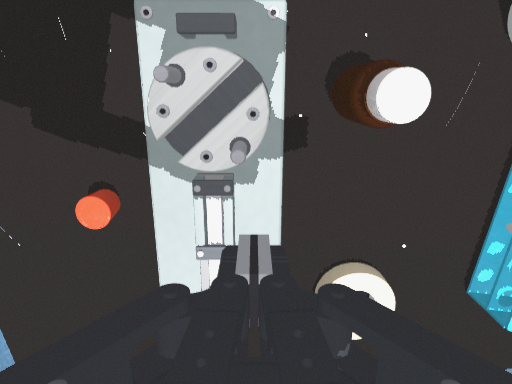

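The wrist view shows the tips at column 254 behind the near peg (239,150), well clear of it, with the slot diagonal. I'll descend to z = 0.055.

```bash
python3 -m jog '[[[0,-0.002,0.03,0,0,0,1],[0,-0.002,0.06,0,0,0,1],[0,-0.002,0.078,0,0,0,1],[0,-0.002,0.078,0,0,0,1],[0.005,-0.002,0.078,0,0,0,1],[0.01,-0.002,0.078,0,0,0,1],[0.014,-0.002,0.078,0,0,0,1],[0.018,-0.002,0.078,0,0,0,1],[0.021,-0.002,0.078,0,0,0,1],[0.024,-0.002,0.078,0,0,0,1],[0.024,-0.002,0.078,0,0,0,1]]]'
python3 - <<'E'
from cell import *
from h import *
for n,(a,b,c,d) in {'side':(150,100,330,250)}.items():
    im,_=camera(n);f=4
    cv2.imwrite(f'pics/{n}3z.png',cv2.resize(im[b:d,a:c],None,fx=f,fy=f,interpolation=cv2.INTER_CUBIC))
im,_=camera('wrist');cv2.imwrite('pics/w3.png',im)
E
```

```text
t: 3.0
tcp_pos: [0.5597, 0.2305, 0.054]
eef_rot: [0.563, 0.827, 0.002, 0.004]
ft_force: [13.2, -7.6, -3.6]
width: 0.0001
```

View pics/w3.png

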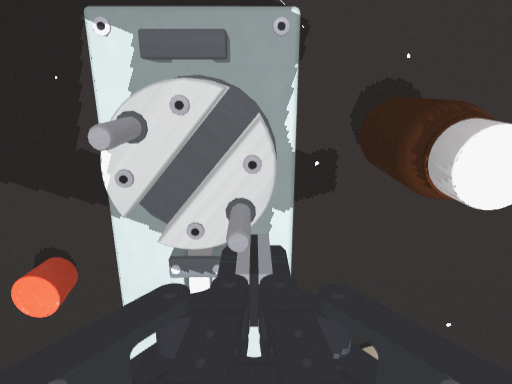

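View pics/side3z.png

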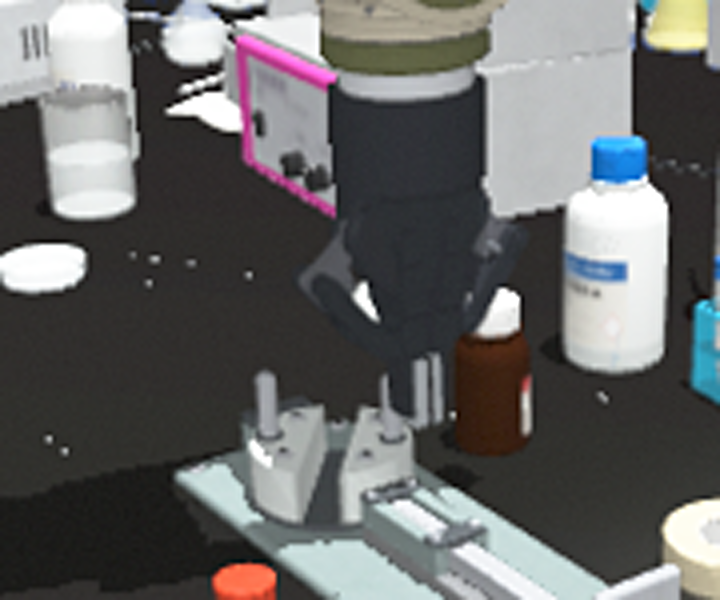

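The wrist view shows the peg (238,235) touching the fingers' left edge (238), so the push was nearly radial at 15 N. I'll back off, shift towards the disc centre and follow the peg's arc.

```bash
python3 -m jog '[[[-0.006,0,0,0,0,0,1],[-0.013,0,0,0,0,0,1],[-0.013,-0.009,0,0,0,0,1],[-0.013,-0.009,0,0,0,0,1],[-0.008,-0.009,0,0,0,0,1],[-0.004,-0.0085,0,0,0,0,1],[-0.001,-0.007,0,0,0,0,1],[0.002,-0.0055,0,0,0,0,1],[0.004,-0.004,0,0,0,0,1],[0.006,-0.003,0,0,0,0,1],[0.006,-0.003,0,0,0,0,1]]]'
python3 - <<'E'
from cell import *
from h import *
im,_=camera('wrist');cv2.imwrite('pics/w4.png',im)
E
```

```text
t: 4.47
tcp_pos: [0.5506, 0.2364, 0.0534]
eef_rot: [0.562, 0.827, 0.0, -0.0]
ft_force: [1.8, -1.5, -0.1]
width: 0.0
```

View pics/w4.png

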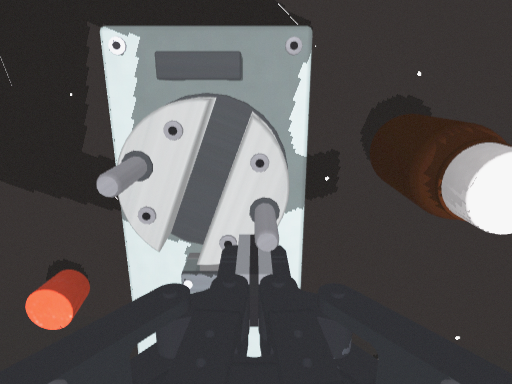

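The push now reads only 2.4 N. The slot has about 20° to go: its left edge runs (213,98) to (160,245). I'll continue along the arc.

```bash
python3 -m jog '[[[0.001,0.002,0,0,0,0,1],[0.003,0.004,0,0,0,0,1],[0.005,0.005,0,0,0,0,1],[0.007,0.006,0,0,0,0,1],[0.009,0.007,0,0,0,0,1],[0.0105,0.007,0,0,0,0,1],[0.0105,0.007,0,0,0,0,1]]]'
python3 - <<'E'
from cell import *
from h import *
im,_=camera('wrist');cv2.imwrite('pics/w5.png',im)
E
```

```text
t: 5.4
tcp_pos: [0.5534, 0.2488, 0.0534]
eef_rot: [0.562, 0.827, 0.0, 0.0]
ft_force: [-0.1, 0.8, -0.3]
width: 0.0001
```

View pics/w5.png

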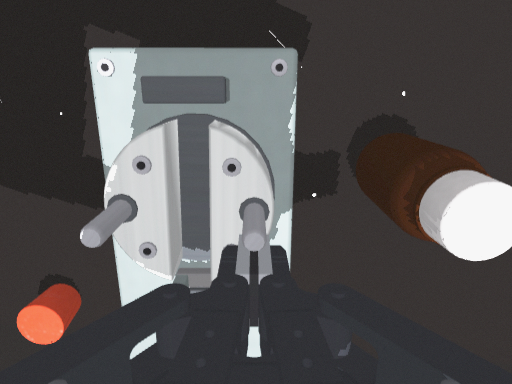

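Slot looks near aligned (its edges at columns ~180 and ~211); measuring it.

Run:
```python
from cell import *
from h import *
im=cv2.imread('pics/w5.png')
cv2.imwrite('pics/w5z.png',cv2.resize(im[40:310,70:310],None,fx=2.2,fy=2.2,interpolation=cv2.INTER_CUBIC))
c=calibration('wrist');K,P=c['K'],c['pose']
a=lambda p,q,z:(lambda r:(np.arctan2(*(r[1]-r[0])[1::-1]),r[0],r[1]))(onplane(K,P,[p,q],z))
print('L edge',a((122,305),(90,48),.008));print('R edge',a((289,280),(297,48),.008))
print('slotL',a((183,262),(178,122),.04),'slotR',a((211,240),(211,122),.04))
```

```text
L edge (np.float64(1.940519570629077), array([0.49650485, 0.16077283, 0.008     ]), array([0.44099498, 0.30400757, 0.008     ]))
R edge (np.float64(1.9457343837483458), array([0.58945421, 0.21690536, 0.008     ]), array([0.53985089, 0.34294446, 0.008     ]))
slotL (np.float64(1.917642181852426), array([0.52386   , 0.22374927, 0.04      ]), array([0.49980832, 0.29028996, 0.04      ])) slotR (np.float64(1.909560698894634), array([0.53311323, 0.24063806, 0.04      ]), array([0.51369356, 0.29575321, 0.04      ]))
```

View pics/w5z.png

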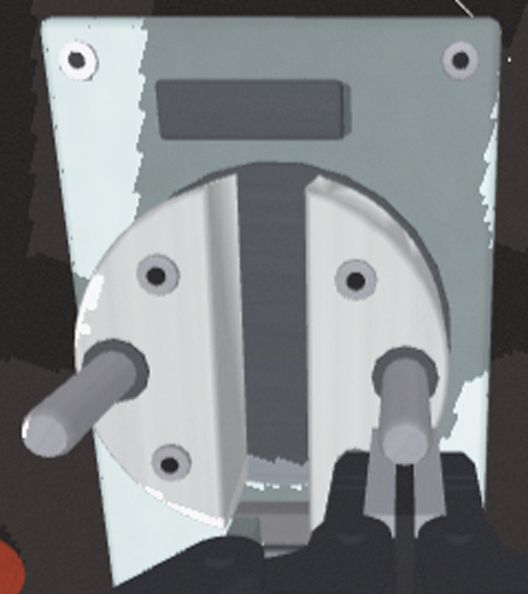

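Run:
```python
from cell import *
from h import *
c=calibration('wrist');K,P=c['K'],c['pose']
g=lambda l:(np.array(l,float)+.5)/2.2-.5+[70,40]
def a(p,q,z):
    r=onplane(K,P,g([p,q]),z);return np.arctan2(*(r[1]-r[0])[1::-1]),r
x=np.array([np.cos(1.944),np.sin(1.944)])
for n,p,q in(('L',(222,525),(207,185)),('R',(311,500),(306,188)),('screws',(170,463),(157,275)),('screws y',(157,275),(355,280)),('pegbase',(115,372),(404,376))):
    t,r=a(p,q,.04);print(n,t-1.944, (r[:,:2]-[.54,.1996])@np.c_[x,[-x[1],x[0]]])
```

```text
L -0.029990496013808432 [[0.01884864 0.0132138 ]
 [0.09827885 0.01083094]]
R -0.020098886162718932 [[ 0.02550629 -0.0080723 ]
 [ 0.09770175 -0.00952354]]
screws -0.026433060436271916 [[0.03504699 0.0240701 ]
 [0.07932005 0.02289955]]
screws y -1.5952661021137136 [[ 0.07932005  0.02289955]
 [ 0.07828754 -0.01928756]]
pegbase -1.5843822715788831 [[ 0.05732125  0.03427177]
 [ 0.05645078 -0.02979625]]
```

The disc is at about -0.025 rad by slot edges, screws and pegs alike. I'll nudge 1 mm more, then retreat, lift and move behind the plate.

```bash
python3 -m jog '[[[0.0005,0,0,0,0,0,1],[0.001,0,0,0,0,0,1],[0.001,0,0,0,0,0,1],[-0.01,0,0,0,0,0,1],[-0.02,0,-0.03,0,0,0,1],[-0.03,-0.01,-0.09,0,0,0,1],[-0.09,-0.032,-0.09,0,0,0,1],[-0.15,-0.032,-0.09,0,0,0,1],[-0.21,-0.032,-0.09,0,0,0,1],[-0.2555,-0.032,-0.09,0,0,0,1],[-0.2555,-0.032,-0.09,0,0,0,1],[-0.2555,-0.032,-0.09,0,0,0,1]]]'
python3 - <<'E'
from cell import *
from h import *
s=sense();d=s['tcp_pos'][:2]-[.54,.1996];c,n=np.cos(1.944),np.sin(1.944);print(d@[[c,-n],[n,c]],s['tcp_pos'])
im,_=camera('wrist');cv2.imwrite('pics/w6.png',im)
im,_=camera('top');cv2.imwrite('pics/t6.png',cv2.resize(im[120:270,190:370],None,fx=4,fy=4,interpolation=cv2.INTER_CUBIC))
im,_=camera('side');cv2.imwrite('pics/s6.png',cv2.resize(im[120:290,170:340],None,fx=3.5,fy=3.5,interpolation=cv2.INTER_CUBIC))
E
```

```text
t: 6.95
tcp_pos: [0.617, -0.0006, 0.1431]
eef_rot: [0.563, 0.827, 0.0, -0.0]
ft_force: [-0.3, 0.9, 1.0]
width: -0.0002
[-0.21448158  0.00129604] [ 6.16993255e-01 -5.90080786e-04  1.43147201e-01]
```

View pics/w6.png

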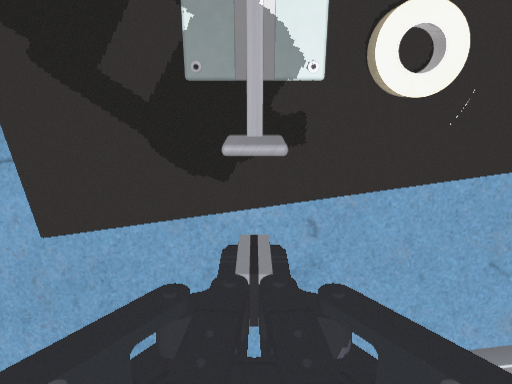

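View pics/t6.png

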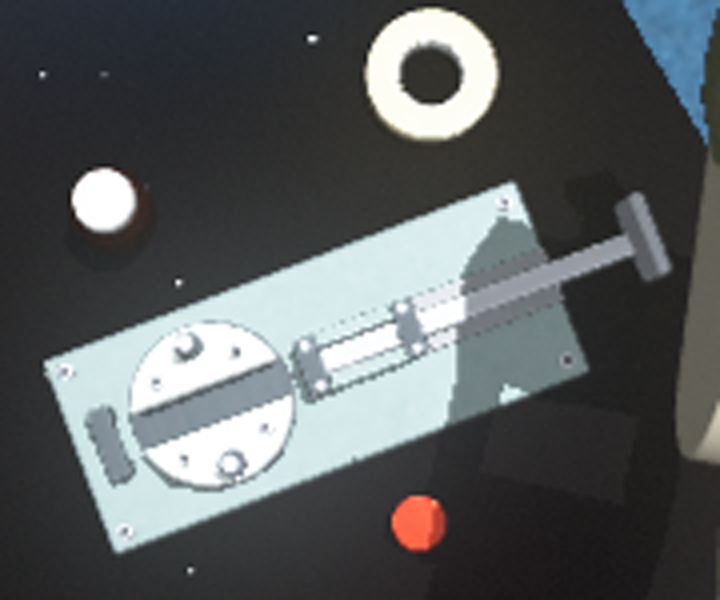

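View pics/s6.png

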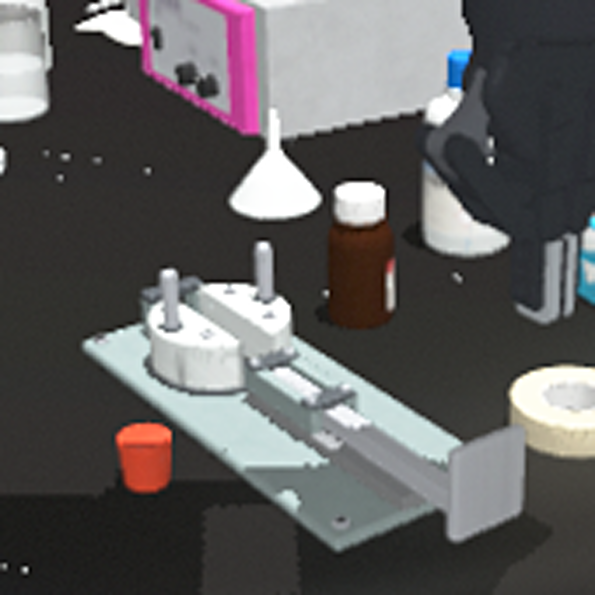

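The slot is in line with the bar to within ~0.03 rad, well inside the clearance. The fingers (col 254) are centred on the plate (col 255). I'll descend behind it and push.

```bash
python3 -m jog '[[[0,0,0.05,0,0,0,1],[0,0,0.1,0,0,0,1],[0,0,0.11,0,0,0,1],[0.01,0,0.11,0,0,0,1],[0.018,0,0.11,0,0,0,1],[0.024,0,0.11,0,0,0,1],[0.029,0,0.11,0,0,0,1],[0.034,0,0.11,0,0,0,1],[0.039,0,0.11,0,0,0,1],[0.044,0,0.11,0,0,0,1],[0.049,0,0.11,0,0,0,1],[0.049,0,0.11,0,0,0,1]]]'
python3 - <<'E'
from cell import *
from h import *
s=sense();d=s['tcp_pos'][:2]-[.54,.1996];c,n=np.cos(1.944),np.sin(1.944);print(d@[[c,-n],[n,c]])
im,_=camera('top');cv2.imwrite('pics/t7.png',cv2.resize(im[120:270,190:370],None,fx=4,fy=4,interpolation=cv2.INTER_CUBIC))
E
```

```text
t: 8.6
tcp_pos: [0.5988, 0.0454, 0.033]
eef_rot: [0.562, 0.827, -0.0, -0.001]
ft_force: [-0.1, -0.2, 0.1]
width: -0.0
[-0.16501162  0.00142932]
```

View pics/t7.png

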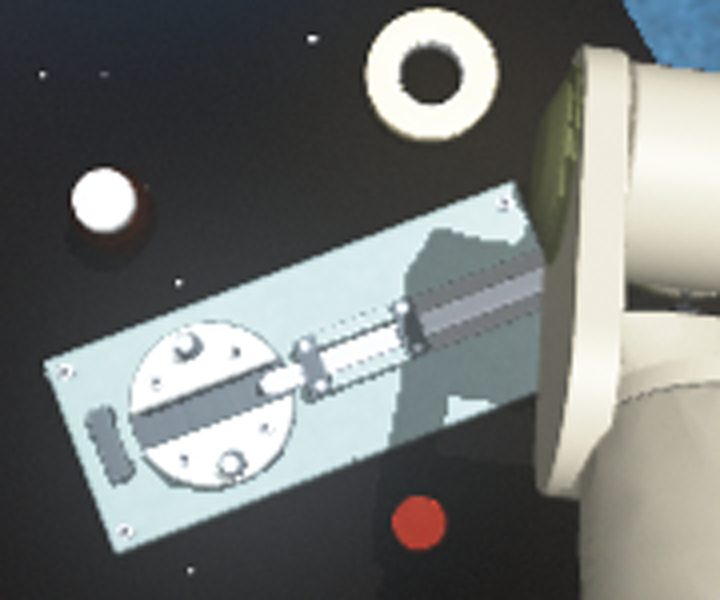

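The nose (262,385 in the zoom) has entered the slot freely. I'll keep pushing.

```bash
python3 -m jog '[[[0.005,0,0,0,0,0,1],[0.011,0,0,0,0,0,1],[0.017,0,0,0,0,0,1],[0.023,0,0,0,0,0,1],[0.029,0,0,0,0,0,1],[0.035,0,0,0,0,0,1],[0.041,0,0,0,0,0,1],[0.047,0,0,0,0,0,1],[0.053,0,0,0,0,0,1],[0.059,0,0,0,0,0,1]]]'
python3 - <<'E'
from cell import *
from h import *
s=sense();d=s['tcp_pos'][:2]-[.54,.1996];c,n=np.cos(1.944),np.sin(1.944);print(d@[[c,-n],[n,c]])
im,_=camera('top');cv2.imwrite('pics/t8.png',cv2.resize(im[120:270,190:370],None,fx=4,fy=4,interpolation=cv2.INTER_CUBIC))
E
```

```text
t: 9.9
tcp_pos: [0.5776, 0.1, 0.0333]
eef_rot: [0.563, 0.827, -0.0, 0.0]
ft_force: [0.0, -1.2, -1.2]
width: -0.0003
[-0.10650712  0.00128036]
```

View pics/t8.png

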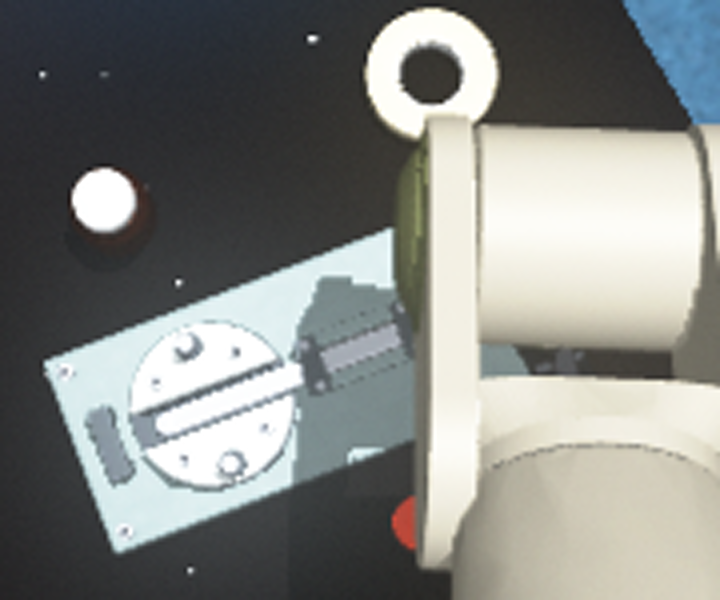

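The bar lies cleanly inside the slot, its nose about at (163,425). I'll go on more slowly for the last stretch.

```bash
python3 -m jog '[[[0.005,0,0,0,0,0,1],[0.01,0,0,0,0,0,1],[0.014,0,0,0,0,0,1],[0.018,0,0,0,0,0,1],[0.021,0,0,0,0,0,1],[0.024,0,0,0,0,0,1],[0.026,0,0,0,0,0,1]]]'
python3 - <<'E'
from cell import *
from h import *
s=sense();d=s['tcp_pos'][:2]-[.54,.1996];c,n=np.cos(1.944),np.sin(1.944);print(d@[[c,-n],[n,c]])
im,_=camera('side');cv2.imwrite('pics/s9.png',cv2.resize(im[170:290,170:310],None,fx=5,fy=5,interpolation=cv2.INTER_CUBIC))
E
```

```text
t: 10.82
tcp_pos: [0.5682, 0.1239, 0.0334]
eef_rot: [0.562, 0.827, 0.0, 0.0]
ft_force: [1.1, -2.0, 1.1]
width: -0.0001
[-0.08076885  0.00133302]
```

View pics/s9.png

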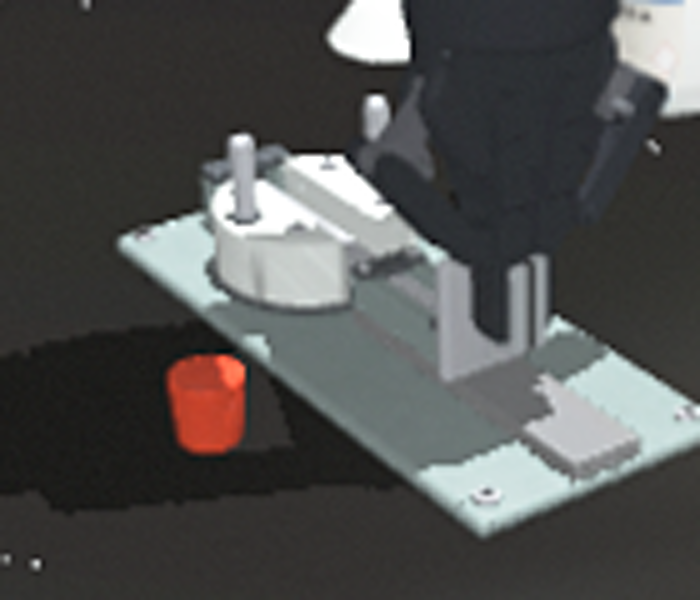

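Only a few mm are left between the plate and the guide. I'll go in 1 mm steps until the force rises.

```bash
python3 -m jog '[[[0.001,0,0,0,0,0,1],[0.002,0,0,0,0,0,1],[0.003,0,0,0,0,0,1],[0.003,0,0,0,0,0,1]]]'
```

```text
t: 11.38
tcp_pos: [0.5671, 0.1266, 0.0334]
eef_rot: [0.563, 0.827, 0.0, -0.0]
ft_force: [0.6, -1.5, 1.2]
width: -0.0001
```

```bash
python3 -m jog '[[[0.001,0,0,0,0,0,1],[0.002,0,0,0,0,0,1],[0.002,0,0,0,0,0,1]]]'
```

```text
t: 11.75
tcp_pos: [0.5671, 0.1268, 0.0335]
eef_rot: [0.563, 0.827, -0.001, 0.001]
ft_force: [3.2, -10.7, 0.2]
width: 0.0001
```

It stopped at fixture TCP x ≈ -0.078 with 11 N, where home was predicted. I'll back straight off, lift clear and look.

```bash
python3 -m jog '[[[-0.005,0,0,0,0,0,1],[-0.015,0,0,0,0,0,1],[-0.03,0,0,0,0,0,1],[-0.045,0,-0.04,0,0,0,1],[-0.06,0,-0.1,0,0,0,1],[-0.1,0,-0.15,0,0,0,1],[-0.15,0,-0.18,0,0,0,1],[-0.2,0,-0.18,0,0,0,1],[-0.2,0,-0.18,0,0,0,1]]]'
python3 - <<'E'
from cell import *
from h import *
im,_=camera('wrist');cv2.imwrite('pics/w10.png',im)
im,_=camera('top');cv2.imwrite('pics/t10.png',cv2.resize(im[120:270,190:370],None,fx=4,fy=4,interpolation=cv2.INTER_CUBIC))
im,_=camera('side');cv2.imwrite('pics/s10.png',cv2.resize(im[170:290,170:310],None,fx=5,fy=5,interpolation=cv2.INTER_CUBIC))
E
```

```text
t: 12.88
tcp_pos: [0.6404, -0.0615, 0.2127]
eef_rot: [0.564, 0.826, -0.0, -0.0]
ft_force: [-0.5, 0.8, -0.2]
width: -0.0001
```

View pics/t10.png

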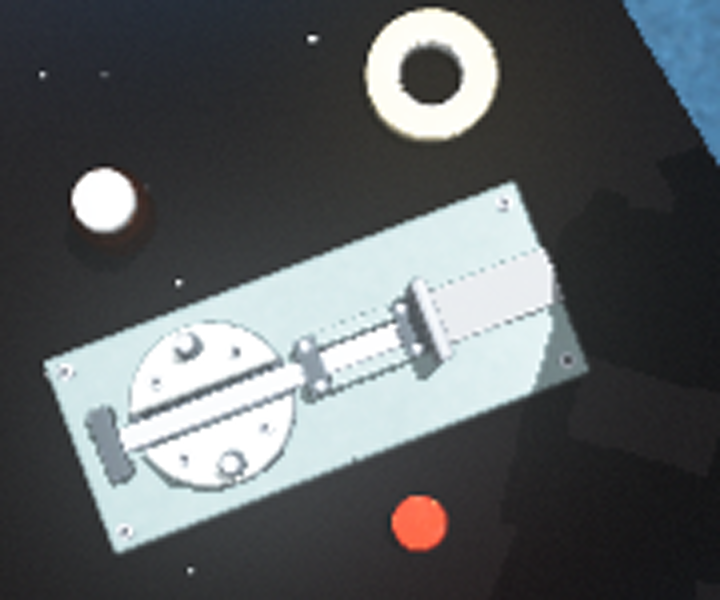

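View pics/s10.png

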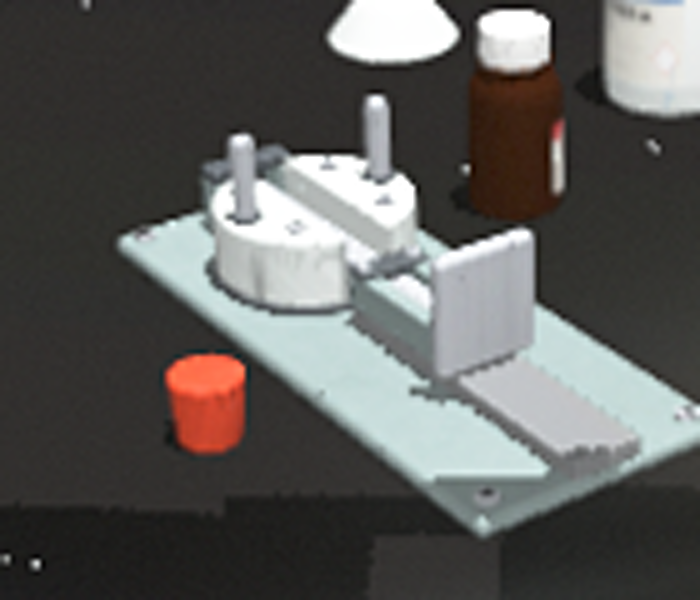

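The bar runs through the slot into the keeper (nose under it at (110,445)) and the plate stands against the guide (430,320). The bystanders are unmoved. I'll run one numeric check, then hand in.

Run:
```python
from cell import *
from h import *
z=np.load('top1.npz');K,P=z['K'],z['P']
g=lambda l:(np.array(l,float)+.5)/4-.5+[190,120]
x=np.array([np.cos(1.944),np.sin(1.944)])
p=onplane(K,P,g([(431,280),(452,354)]),.067);print('plate rear',(p[:,:2]-[.54,.1996])@np.c_[x,[-x[1],x[0]]])
im=cv2.imread('pics/w10.png');cv2.imwrite('pics/w10b.png',im)
```

```text
plate rear [[-0.06810401 -0.01737795]
 [-0.06437743  0.02088991]]
```

View pics/w10.png

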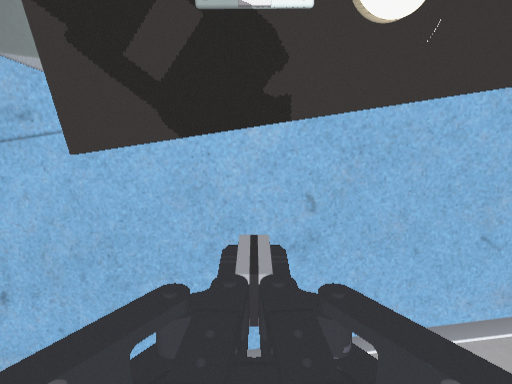

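The wrist view shows the gripper clear of everything. The plate's rear face measures x = -0.066 on average, which is home.

```bash
python3 -c "
from cell import *
print(finish_job())"
```

```text
the job is handed in; nothing more can be done
None
```

The shaft is locked: I pushed the disc into line by one peg, then pushed the bar by its end plate through the slot until it was home. I handed the job in just after 13 s on the robot's clock, with the gripper well clear of the fixture.

- **Disc:** it turned about 0.85 rad counter-clockwise. My last check before pushing the bar showed it within about 0.03 rad of true, inside the slot's clearance.
- **First touch on the peg:** the fingers caught it at their edge and pushed almost straight at the disc's axis, reading about 15 N. I backed off and followed the peg's arc instead, which took about 2 N.
- **Bar:** it slid at 1–2 N and stopped firm at about 11 N. The plate's rear face measures -0.064 to -0.068 m (mean -0.066, the home position), and the top view shows the nose in the keeper.
- **Bystanders:** the vial, tape roll and stopper look unmoved in the before and after top views.

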